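# Sweep the broken cup's sherds off the ware board into the scrap tray

### The job

A cup has broken on the potter's ware board. Sweep its four sherds across the board with the fingers and over the board's edge into the steel scrap tray beside it, without picking any of them up, until all four lie in the tray and none is left on the board. Leave the three whole cups, the bowl and the tray where they stand.

Things in the scene. Friction and masses are not known exactly. Their poses are not given: they have to be found in the camera images.
- board: wooden ware board on the table, fixed: 340 mm along its x, 400 mm along its y, flat top 40 mm above the table (18 mm plywood on battens, square edges, no rim). Origin: centre of its underside, at table height; z up. The sherds start within 45 mm of its middle line x = 0, at least 63 mm apart along its y (centre to centre)
- tray: open rectangular scrap tray of bare steel sheet, loose (1.4 kg), on the table against one of the two y ends of the board (+y or -y, varies), parallel to it: 300 mm along its x (same direction as the board's x), 160 mm along its y, walls 32 mm high (8 mm lower than the board's top) and 3 mm thick, floor 3 mm; 2 mm gap between its wall and the board's edge. Origin: centre of its underside; z up
- bowl: round empty terracotta water bowl, 104 mm across, 55 mm tall, 320 g, loose on the table off the other end of the board. Origin: centre of its underside. Not part of the work
- cup_1: whole small clay cup of the same batch, round-bellied, with a band of dark diamonds; 72 mm across the belly, 42 mm across the foot, 48 mm tall, 110 g. Origin: centre of its foot, z up. Stands loose on the board, its centre 118 to 130 mm from the board's middle line (board x = 0) on the +x side
- cup_2: whole small clay cup of the same batch, round-bellied, with a band of dark diamonds; 72 mm across the belly, 42 mm across the foot, 48 mm tall, 110 g. Origin: centre of its foot, z up. Stands loose on the board, its centre 118 to 130 mm from the board's middle line (board x = 0) on the +x side
- cup_3: whole small clay cup of the same batch, round-bellied, with a band of dark diamonds; 72 mm across the belly, 42 mm across the foot, 48 mm tall, 110 g. Origin: centre of its foot, z up. Stands loose on the board, its centre 118 to 130 mm from the board's middle line (board x = 0) on the -x side
- sherd_1: largest piece of the broken cup's wall: a curved clay plate 7 mm thick lying hollow side down, 42 mm along its x (straight), 40 mm along its y (bowed), crown 12 mm high. Starts lying on the board. Loose, unfired-clay colour like the cups, roughly 14 to 28 g. Origin: centre of its underside, z up as it lies at the start
- sherd_2: middle piece of the broken cup's wall: curved plate 7 mm thick, hollow side down, 36 mm along its x, 38 mm along its y (bowed), crown 11 mm high. Starts lying on the board. Loose, unfired-clay colour like the cups, roughly 14 to 28 g. Origin: centre of its underside, z up as it lies at the start
- sherd_3: smallest piece of the broken cup's wall: curved plate 7 mm thick, hollow side down, 34 mm along its x, 32 mm along its y (bowed), one end narrower, crown 10 mm high. Starts lying on the board. Loose, unfired-clay colour like the cups, roughly 14 to 28 g. Origin: centre of its underside, z up as it lies at the start
- sherd_foot: broken foot of the cup: a flat piece of disc 8 mm thick with a curved stump of wall 13 to 16 mm high along its round side; about 34 mm along its x, 44 mm along its y. Starts lying on the board. Loose, unfired-clay colour like the cups, roughly 14 to 28 g. Origin: centre of its underside, z up as it lies at the start
Not all that is in view belongs to the job. Leave any turquoise or yellow look-alike of the sherd_1 alone.

How it is judged:
By the outcome, as a careful person would: the job done as asked, in the order asked, and still so for the second after the job is handed in, with the robot touching nothing.
It also fails if it takes over 67 s, if anything falls off the work surface, if the arm or the gripper's body presses on something with over 40 N, if the wrist force passes 120 N, or if a joint passes its speed limit or range.

### The arm

A 6-joint arm with a two-finger parallel gripper is mounted at the origin on the work surface. World frame = base frame: x ahead of the robot, y to its left, z up, the work surface at z = 0. Lengths are in m, angles in degrees, forces in N, time in s.
With the tool pointing down it reaches from about 0.35 to 0.875 m from the base axis. Payload 4.2 kg.
Tool frame: the origin (TCP) lies midway between the tips of the shut fingers; the grasp point (between the pads) lies 19 mm behind it; z points along the fingers, y is the line along which they close (so a half turn about z gives the same grasp; the last joint's range is limited). The gripper opens to 87 mm and grips with 3 to 60 N. Pads are 19 mm wide; open, the fingers measure 117 mm over their backs; the gripper's body (75 mm by 190 mm) begins 51 mm behind the grasp point.
Start: joints at [-59.553, 22.042, 0.453, 0, -68.411, -14.817], TCP at [0.168, -0.602, 0.223] pointing down, gripper open.
Joint ranges: [-179.83, 179.83], [-69.29, 118.12], [-61.27, 80.66], [-181.25, 117.63], [-171.15, -9.14], [-177.46, 177.46]. Speed limits (degrees/s): [159.86, 159.86, 180, 180, 180, 180].

### API

Orientations are given as [roll, pitch, yaw] about the fixed x, y, z axes, in that order (R = Rz(yaw) Ry(pitch) Rx(roll)).
In Python, from workcell import env gives the robot as it stands. The module is installed in compiled form; this text tells all that it offers. Calls block until the motion is done:
- env.goto(position, orientation): joint-space move of the TCP to a pose.
- env.move_straight(position, rotation=None, rate=0.15, force_limit=None): straight line of the TCP; rotation=None keeps the orientation; rate is the mean speed in m/s. With force_limit (N) it stops when the force on the tool has changed by that much, and returns True; else False.
- env.set_joints(angles): joint-space move.
- env.gripper_to(opening, grasp_force=None): opening from 0.0 (shut) to 1.0 (fully open); grasp_force is the grip in N (None keeps the last); returns when the fingers have stopped.
- env.dwell(seconds).
- env.inverse_kinematics(position, orientation): joint angles nearest the present ones, or None.
- env.read_state(): the state.
- env.grab_frame(name): name is "side" or "top"; returns a dict with "image" (480x640x3 uint8, blue, green, red), "fx", "fy", "cx", "cy" (pixels), "D" ([k1, k2, p1, p2, k3] as OpenCV has them; the pictures are not rectified), "position" and "orientation" of the camera in the world. Camera axes: x right, y up, looking along -z (the intrinsics and any distortion apply to the point x, -y, -z); pixel columns grow to the right and rows downward; lengths in m; the calibration is good to about 2 mm. A picture is of the moment at which its call begins. There is no depth.
A pose or a line that the arm cannot do raises env.Unreachable and nothing moves.
- env.close_job(): hands the job in; it is judged then, once.
Trained networks look in a picture, given as the dict that the camera call returned (one of the last four; its "shot" number tells which), for a name from the list of things; names that differ only in an ending like _2 or _b are one class to them, and where a whole thing is asked for, a point or a joint stands for the part that bears it (a point fixed in the world has none). Each returns a list of dicts, best first, with "score" (0 to 1); they miss things now and then, are a little off and sometimes report something else, mostly with a low value. They report only what shows in the picture. A call takes as long as a camera call. They do not tell look-alikes from the thing itself.
- env.search_frame(picture, thing): "xyz" ([x, y, z] in m, in world coordinates, good to about 4 mm: the middle of the surface that is visible of it).
- env.trace(picture, thing): "mask" (480x640 bool, what is visible of it).
The state is a dict: "clock": time; "joint_positions": joint angles; "qvel": joint speeds; "joint_torque": joint torques, N m; "position": TCP position; "tool_rot": TCP orientation; "force": force on the tool from outside, world axes, zero at the start; "wrist_torque": the same for the moment, N m; "opening": opening from 0.0 (shut) to 1.0 (fully open); "finger_force": force on a finger pad.
Only numpy, scipy, OpenCV 4.12 (cv2) and the standard library are available. Lean on these libraries where they do the work, as an engineer would, in place of code of your own. Each camera call takes 0.05 s, during which the arm holds its last target. There are 200 camera calls.

## Working session

There is one attempt and no reset: what is moved stays moved. The work goes in short steps, each a Python script; the robot and the scene stay as the last script left them, time stands still between calls to the robot, and variables do not carry over. Pictures are saved under pics/ and viewed, at most 10 in all, crops included, and the job is handed in when it is done.

```bash
mkdir -p pics; python3 - <<'E'
from workcell import env
import cv2,numpy as np
s=env.read_state();print(s['clock'],s['position'],s['tool_rot'],s['opening'])
for n in ("top","side"):
    p=env.grab_frame(n);cv2.imwrite(f"pics/{n}0.png",p["image"])
    print(n,p["position"],p["orientation"],p["fx"],p["D"])
    for t in ("board","tray","bowl","cup_1","sherd_1","sherd_2","sherd_3","sherd_foot"):
        print(t,[(np.round(d["xyz"],3).tolist(),round(d["score"],2)) for d in env.search_frame(p,t)][:6])
E
```

```text
0.0 [ 0.16827373 -0.60130569  0.2214629 ] [ 1.79875888e+02 -6.55994518e-03 -1.64378244e+02] 1.0053127934326929
top [ 0.40932281 -0.00502423  1.07653218] [  6.73126793   0.15841714 -91.42692131] 460.530794967883 [-0.00979694  0.          0.          0.          0.        ]
board [([0.545, 0.003, 0.04], 0.59)]
tray [([0.577, 0.301, -0.0], 0.59), ([0.481, -0.13, 0.052], 0.16)]
bowl [([0.463, -0.264, 0.021], 0.71)]
cup_1 [([0.691, 0.042, 0.059], 0.71), ([0.642, -0.154, 0.062], 0.63), ([0.455, 0.147, 0.054], 0.6)]
sherd_1 [([0.481, -0.13, 0.054], 0.78), ([0.612, 0.137, 0.047], 0.71), ([0.649, -0.353, 0.009], 0.65), ([0.544, 0.066, 0.048], 0.61), ([0.6, -0.28, 0.011], 0.57), ([0.303, -0.266, 0.013], 0.55)]
sherd_2 [([0.481, -0.13, 0.054], 0.78), ([0.612, 0.137, 0.047], 0.71), ([0.649, -0.353, 0.009], 0.65), ([0.544, 0.066, 0.048], 0.61), ([0.6, -0.28, 0.011], 0.57), ([0.303, -0.266, 0.013], 0.55)]
sherd_3 [([0.481, -0.13, 0.054], 0.78), ([0.612, 0.137, 0.047], 0.71), ([0.649, -0.353, 0.009], 0.65), ([0.544, 0.066, 0.048], 0.61), ([0.6, -0.28, 0.011], 0.57), ([0.303, -0.266, 0.013], 0.55)]

[... 379 characters left out ...]
3], 0.91), ([0.64, -0.143, 0.074], 0.9), ([0.691, 0.043, 0.071], 0.66)]
sherd_1 [([0.483, -0.132, 0.057], 0.88), ([0.306, -0.261, 0.008], 0.82), ([0.603, -0.272, 0.004], 0.81), ([0.547, 0.07, 0.05], 0.62), ([0.644, -0.347, 0.012], 0.61), ([0.613, 0.14, 0.05], 0.58)]
sherd_2 [([0.483, -0.132, 0.057], 0.88), ([0.306, -0.261, 0.008], 0.82), ([0.603, -0.272, 0.004], 0.81), ([0.547, 0.07, 0.05], 0.62), ([0.644, -0.347, 0.012], 0.61), ([0.613, 0.14, 0.05], 0.58)]
sherd_3 [([0.483, -0.132, 0.057], 0.88), ([0.306, -0.261, 0.008], 0.82), ([0.603, -0.272, 0.004], 0.81), ([0.547, 0.07, 0.05], 0.62), ([0.644, -0.347, 0.012], 0.61), ([0.613, 0.14, 0.05], 0.58)]
sherd_foot [([0.497, -0.029, 0.048], 0.76)]
```

View pics/top0.png

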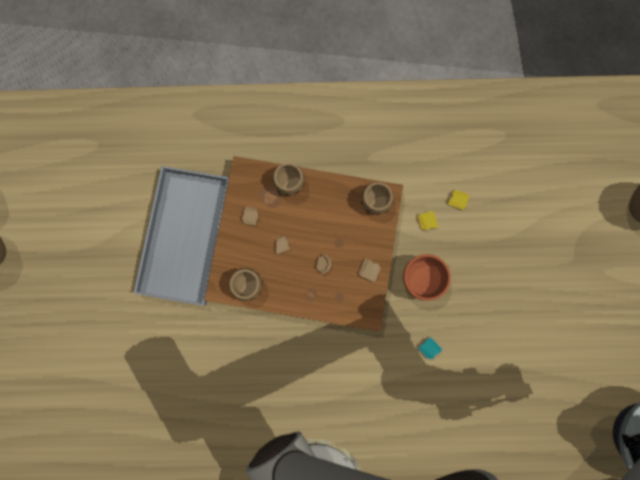

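```bash
cat > h.py <<'E'
from workcell import env
import cv2,numpy as np
from scipy.spatial.transform import Rotation as Ro
def ray(p,uv,z):
    K=np.array([[p["fx"],0,p["cx"]],[0,p["fy"],p["cy"]],[0,0,1]])
    n=cv2.undistortPoints(np.array(uv,float).reshape(-1,1,2),K,np.array(p["D"],float)).reshape(-1,2)
    d=Ro.from_euler('xyz',p["orientation"],degrees=True).apply(np.c_[n[:,0],-n[:,1],-np.ones(len(n))])
    c=np.array(p["position"]); return c+d*((z-c[2])/d[:,2])[:,None]
def rect(p,t,z):
    m=env.trace(p,t)[0]["mask"].astype(np.uint8)
    c=max(cv2.findContours(m,0,2)[0],key=cv2.contourArea).reshape(-1,2)
    w=ray(p,c,z)[:,:2]
    return cv2.minAreaRect((w*1000).astype(np.float32))
E
python3 - <<'E'
from h import *
p=env.grab_frame("top");q=env.grab_frame("side")
for c in(p,q):
    print("board",rect(c,"board",.04));print("tray",rect(c,"tray",.032))
    for t in("sherd_1","sherd_foot"):
        for d in env.trace(c,t)[:8]:
            k=max(cv2.findContours(d["mask"].astype(np.uint8),0,2)[0],key=cv2.contourArea).reshape(-1,2)
            w=ray(c,k,.046)[:,:2]*1000
            print(t,round(d["score"],2),k.mean(0).round(),[np.round(x).tolist() for x in cv2.minAreaRect(w.astype(np.float32))], c["image"][d["mask"]].mean(0).round())
E
```

```text
board ((550.8074951171875, 10.452667236328125), (400.55133056640625, 341.5765380859375), 78.69591522216797)
tray ((576.6685180664062, 292.446533203125), (165.2409210205078, 301.9621887207031), 78.88968658447266)
sherd_1 0.78 [250. 216.] [[613.0, 133.0], [30.0, 36.0], 78.0] [ 87. 120. 142.]
sherd_1 0.78 [431. 349.] [[306.0, -259.0], [40.0, 38.0], 42.0] [123. 128.  48.]
sherd_1 0.76 [458. 200.] [[639.0, -343.0], [39.0, 37.0], 66.0] [ 45. 152. 170.]
sherd_1 0.56 [369. 271.] [[483.0, -133.0], [41.0, 42.0], 65.0] [ 88. 121. 143.]
sherd_1 0.56 [427. 220.] [[591.0, -270.0], [40.0, 41.0], 13.0] [ 50. 151. 168.]
sherd_1 0.48 [283. 245.] [[546.0, 65.0], [33.0, 31.0], 21.0] [ 88. 121. 144.]
sherd_foot 0.47 [324. 264.] [[500.0, -31.0], [31.0, 38.0], 89.0] [ 77. 107. 131.]
sherd_foot 0.33 [377. 199.] [[647.0, -156.0], [73.0, 70.0], 89.0] [ 59.  83. 101.]
board ((555.3243408203125, 17.276901245117188), (408.0698547363281, 343.2446594238281), 78.84768676757812)
tray ((579.3275756835938, 298.8511657714844), (172.58795166015625, 302.6623229980469), 78.31825256347656)
sherd_1 0.97 [247. 320.] [[615.0, 133.0], [40.0, 39.0], 78.0] [ 98. 149. 187.]
sherd_1 0.77 [294. 288.] [[548.0, 67.0], [30.0, 37.0], 24.0] [100. 150. 188.]
sherd_1 0.73 [341. 211.] [[486.0, -130.0], [41.0, 42.0], 63.0] [ 98. 148. 186.]
sherd_1 0.73 [431. 183.] [[312.0, -220.0], [45.0, 38.0], 40.0] [149. 155.  27.]
sherd_1 0.7 [273. 148.] [[640.0, -305.0], [45.0, 36.0], 66.0] [ 14. 193. 221.]
sherd_1 0.59 [289. 172.] [[594.0, -230.0], [34.0, 40.0], 7.0] [ 14. 198. 227.]
sherd_foot 0.62 [325. 250.] [[504.0, -30.0], [41.0, 45.0], 5.0] [ 78. 119. 155.]
```

Top view: the tray is at the +y end of the board (pixels 140–225, 170–300), and the clay sherds are at (250,216), (283,245), (324,264) and (370,271). The yellow and turquoise look-alikes are off the board. I'll sweep the sherds one at a time, nearest the tray first, with the fingers about 14 mm apart.

```bash
cat >> h.py <<'E'
C=np.array([.552,.012]);A=np.radians(78.75);V=np.array([np.cos(A),np.sin(A)]);X=np.array([V[1],-V[0]])
def b2w(x,y): return C+x*X+y*V
def w2b(w): d=np.array(w)[:2]-C; return np.array([d@X,d@V])
def sweep(w,half,xe,ye=.225,z=.044,rate=.09,up=.115):
    s=w2b(w); e=np.array([xe,ye]); u=(e-s)/np.linalg.norm(e-s)
    s=s-u*half; uw=u[0]*X+u[1]*V
    yaw=np.degrees(np.arctan2(uw[1],uw[0]))-180
    rot=[180,0,yaw]; S=b2w(*s);E=b2w(*e)
    p=env.read_state()["position"]
    if p[2]<up: env.move_straight([p[0],p[1],up])
    env.move_straight([*S,up],rot,rate=.22)
    if env.move_straight([*S,z],rate=.1,force_limit=8): print("touched",env.read_state()["position"])
    print("down",env.read_state()["position"],yaw)
    hit=env.move_straight([*E,z],rate=rate,force_limit=25)
    st=env.read_state();print("end",hit,st["position"],st["force"].round(1) if hasattr(st["force"],"round") else st["force"],st["clock"])
    env.move_straight([*E,up],rate=.2)
E
python3 - <<'E'
from h import *
for w in[(.613,.135),(.546,.066),(.500,-.030),(.484,-.132)]:print(w2b(w).round(3))
env.gripper_to(.16)
sweep((.613,.135),.037,.05)
p=env.grab_frame("side");cv2.imwrite("pics/s1.png",p["image"])
for t in("sherd_1","cup_1","tray"):print(t,[np.round(d["xyz"],3).tolist() for d in env.search_frame(p,t)])
E
```

```text
[0.036 0.133]
[-0.016  0.052]
[-0.043 -0.051]
[-0.039 -0.154]
down [0.60093621 0.10041705 0.04456863] -109.96174327313162
end False [0.64479677 0.22240534 0.04407911] [ 0.2 -0.5 -0.3] 9.1333
sherd_1 [[0.541, 0.068, 0.05], [0.654, 0.223, 0.026], [0.304, -0.26, 0.009], [0.644, -0.35, 0.012]]
cup_1 [[0.46, 0.137, 0.073], [0.65, -0.173, 0.072]]
tray [[0.58, 0.287, 0.0], [0.484, -0.021, 0.05]]
```

View pics/s1.png

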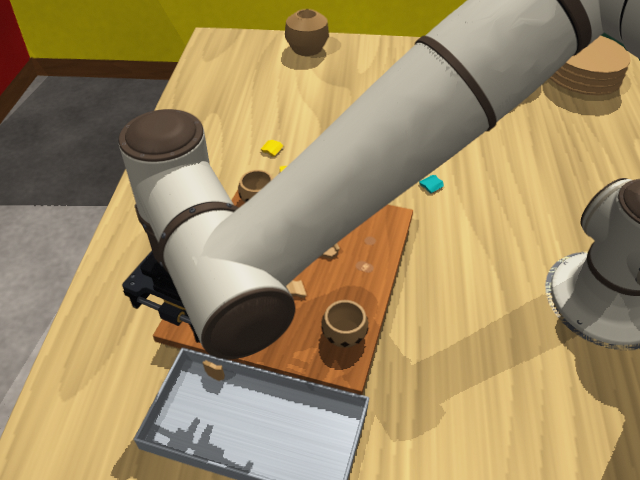

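The first sherd is over the edge at (213,368), at the near wall inside the tray and possibly leaning on it. I'll carry on and check how it rests at the end.

```bash
python3 - <<'E'
from h import *
sweep((.546,.066),.042,0.0,ye=.23)
sweep((.501,-.030),.044,-.045,ye=.23)
env.move_straight([*b2w(-.04,-.05),.13],rate=.25)
p=env.grab_frame("top");cv2.imwrite("pics/t2.png",p["image"][130:370,100:500].repeat(2,0).repeat(2,1))
for t in("sherd_1","sherd_foot","cup_1","tray"):print(t,[(np.round(d["xyz"],3).tolist(),w2b(d["xyz"]).round(3).tolist()) for d in env.search_frame(p,t)])
p=env.grab_frame("side");cv2.imwrite("pics/s2.png",p["image"][130:480,100:500].repeat(1,0))
E
```

```text
down [0.53461874 0.02598115 0.04440622] -106.51420676510033
end False [0.59679062 0.2372742  0.04400494] [-0.7 -0.1  1.1] 14.7333
down [ 0.49345074 -0.07310081  0.04440328] -100.60323059140096
end False [0.55271627 0.24621897 0.04401263] [-0.6 -0.5  0.5] 21.5083
sherd_1 [([0.603, -0.278, 0.01], [0.106, -0.274]), ([0.48, -0.128, 0.053], [-0.043, -0.151]), ([0.299, -0.265, 0.011], [-0.194, -0.321]), ([0.652, 0.215, 0.033], [0.059, 0.218]), ([0.602, 0.24, 0.012], [0.004, 0.233]), ([0.649, -0.35, 0.01], [0.166, -0.336])]
sherd_foot [([0.565, 0.25, 0.019], [-0.034, 0.236])]
cup_1 [([0.69, 0.045, 0.06], [0.129, 0.06]), ([0.646, -0.156, 0.059], [0.125, -0.146]), ([0.593, -0.018, 0.042], [0.046, -0.021])]
tray [([0.618, 0.323, 0.004], [0.004, 0.318])]
```

View pics/t2.png

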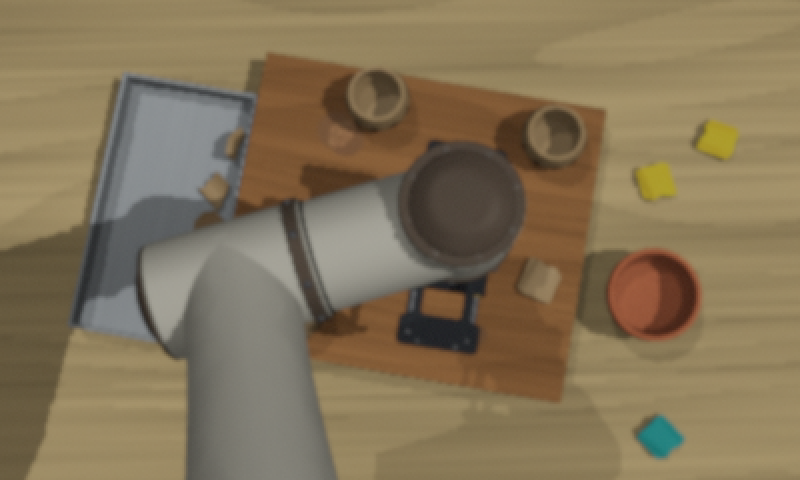

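View pics/s2.png

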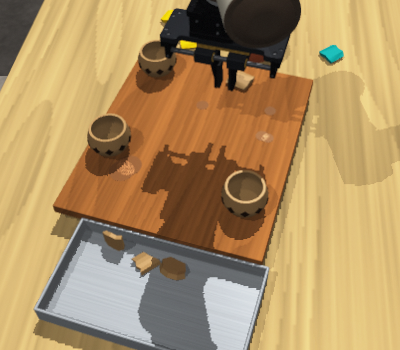

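Three sherds are in the tray: crop (235,143), (213,188) and (210,220) in the top view. The cups, bowl and tray haven't moved. The last sherd is at about (540,280).

```bash
python3 - <<'E'
from h import *
env.move_straight([*b2w(-.05,-.14),.13],rate=.25)
sweep((.483,-.131),.042,.03,ye=.23)
env.move_straight([*b2w(-.04,-.05),.16],rate=.25)
print(env.read_state()["clock"])
p=env.grab_frame("top")
for t in("sherd_1","sherd_foot","cup_1","tray","bowl"):print(t,[(np.round(d["xyz"],3).tolist(),w2b(d["xyz"]).round(3).tolist()) for d in env.search_frame(p,t)])
q=env.grab_frame("side")
cv2.imwrite("pics/c3.png",np.hstack([cv2.resize(p["image"][150:310,120:260],(420,480)),cv2.resize(q["image"][330:480,130:380],(380,228)).repeat(1,0) if 0 else cv2.copyMakeBorder(cv2.resize(q["image"][330:480,130:380],(380,228)),0,252,0,0,0)]))
cv2.imwrite("pics/s3.png",q["image"])
E
```

```text
down [ 0.46822338 -0.1698925   0.04451453] -111.55631679361173
end False [0.62625117 0.23162787 0.04401056] [-0.4  0.3 -0.5] 30.3167
32.1417
sherd_1 [([0.65, -0.354, 0.011], [0.167, -0.339]), ([0.6, -0.276, 0.011], [0.103, -0.273]), ([0.616, 0.231, 0.021], [0.02, 0.227]), ([0.303, -0.266, 0.012], [-0.19, -0.321]), ([0.593, 0.243, 0.011], [-0.004, 0.234])]
sherd_foot []
cup_1 [([0.69, 0.042, 0.06], [0.13, 0.056]), ([0.645, -0.153, 0.058], [0.124, -0.144])]
tray [([0.627, 0.322, 0.003], [0.013, 0.319])]
bowl [([0.463, -0.267, 0.019], [-0.033, -0.291])]
```

View pics/c3.png

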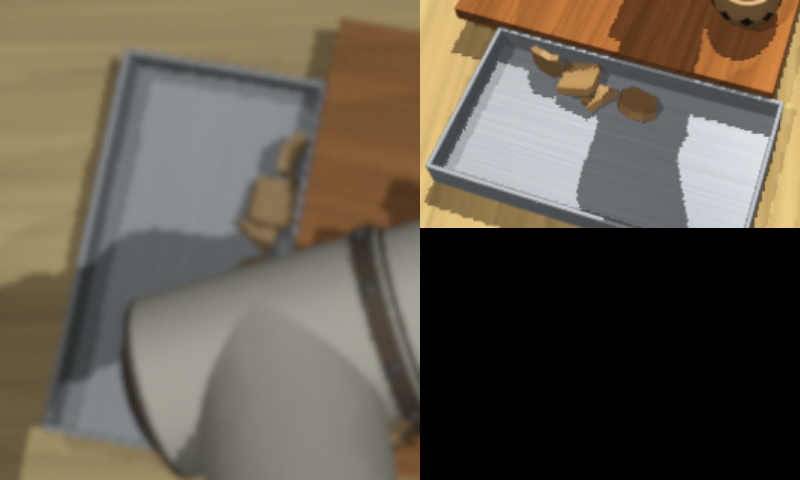

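View pics/s3.png

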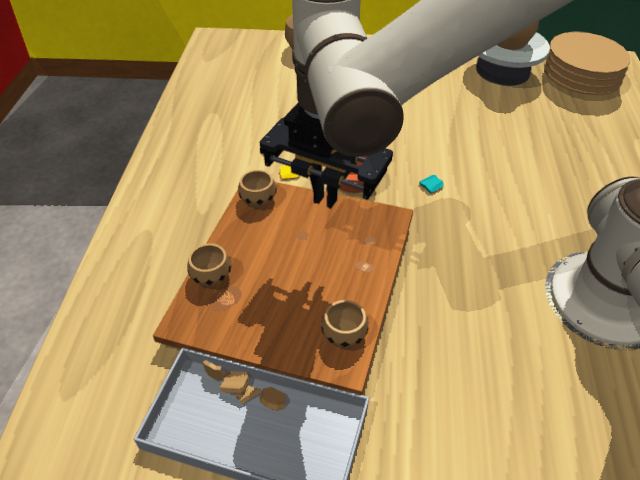

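All four sherds are in the tray at (213,368), (235,384), (247,396) and (273,398), and the board is clear. I'll zoom in on the sherd leaning at the wall before handing in.

```bash
python3 - <<'E'
import cv2
a=cv2.imread("pics/s3.png")[345:415,170:300]
cv2.imwrite("pics/z3.png",cv2.resize(a,(780,420),interpolation=cv2.INTER_CUBIC))
E
```

```text
(no output)
```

View pics/z3.png

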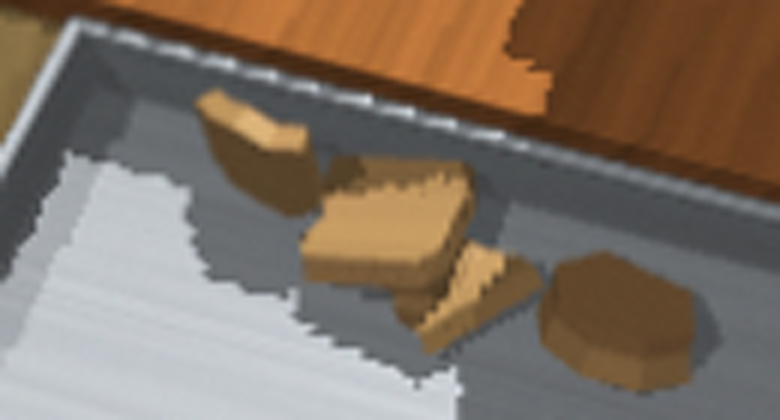

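The zoom shows all four sherds below the rim and inside the tray. The leaning one, at zoom (255,150), is clear of the wall top.

```bash
python3 -c "
from workcell import env
print(env.close_job())"
```

```text
the job is handed in; nothing more can be done
None
```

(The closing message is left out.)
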